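# Gauge a bracket, then square it into the fences and hold

### The arm

A 6-joint arm with a two-finger parallel gripper is mounted at the origin on the work surface. World frame = base frame: x ahead of the robot, y to its left, z up, the work surface at z = 0. Lengths are in m, angles in degrees, forces in N, time in s.
With the tool pointing down it reaches from about 0.3 to 0.75 m from the base axis. Payload 8.5 kg.
Tool frame: the origin (TCP) lies on the centre line of the jaws, within the pads' length; the fingertips stand env.tips_ahead ahead of it and the grasp point (between the pads) lies 8 mm behind it (env.tips_ahead is the distance from the TCP to the fingertips, in m); z points along the fingers, y is the direction in which the jaws open and shut (so a half turn about z gives the same grasp; the last joint's range is limited). The gripper opens to 85 mm and grips with 20 to 120 N. Pads are 22 mm wide; open, the fingers measure 114 mm over their backs; the gripper's body (76 mm by 85 mm) begins 54 mm behind the grasp point. The pads swing forward as they close: fully open they stand 13 mm farther back than shut.
Start: joints at [51.606, 21.807, 74.336, -0, 83.858, -12.336], TCP at [0.242, 0.494, 0.242] pointing down, gripper open.
Joint ranges: [-178.18, 178.18], [-50.72, 133.34], [12.68, 142.11], [-81.47, 261.47], [9.98, 163.14], [-165.26, 165.26]. Speed limits (degrees/s): [136.94, 136.94, 180, 180, 180, 180].

### API

Orientations are given as a 3x3 rotation matrix whose columns are the frame's x, y, z axes.
In Python, from rig import env gives the robot as it stands.
- The arm moves only by the tool servo_tool, never from a script. Its argument "commands" is a list of rows, each an object with "linear": the shift along the tool's x, y, z in mm, a list of three; "angular": the turn, a rotation vector about the tool's x, y, z in degrees, a list of three; "gripper": the opening, from -1 (shut) to 1 (fully open). In form: [{"linear": [x, y, z], "angular": [rx, ry, rz], "gripper": gripper}, ...]. A call has 1 to 20 rows; each row is the pose to reach, as a shift and turn from the pose commanded when the call began, along the tool's axes at that moment; what a row does not reach only later rows make up. A row lasts 1/10 s, in which the tool goes at most 50 mm and 8.59 degrees, less where a joint would pass 70% of its speed; a pose out of reach is approached as far as the arm can. A call with a gripper value outside its range is refused whole. The fingers move at their own pace and stop on an object; "force" is the grip in N (left out, the last holds). Time passes only in rows, so rows that repeat a pose let the fingers close. It gives the time, the measured TCP pose, the force and the opening at its end, in the units of the state.
- env.observe(): the state, without advancing time (a new reading comes with each control period).
- env.get_image(name): name is "side" or "top" or "wrist"; returns a dict with "frame" (420x560x3 uint8, blue, green, red), "fx", "fy", "cx", "cy" (pixels), "cam_to_world" (4x4, takes a point from camera to world coordinates); the wrist camera has in their place "T_tool_cam" (4x4, takes a point from camera to tool coordinates, whose origin is the TCP and whose axes are the flange's). Camera axes: x right, y up, looking along -z (the intrinsics and any distortion apply to the point x, -y, -z); pixel columns grow to the right and rows downward; lengths in m; the calibration is good to about 2 mm. A picture is of the moment at which its call begins: read the wrist's pose just before it. There is no depth.
- env.close_job(): hands the job in, once; it reports no verdict.
Trained networks look in a picture, given as the dict that the camera call returned (one of the last four; its "shot" number tells which), for a name from the list of things; names that differ only in an ending like _2 or _b are one class to them, and where a whole thing is asked for, a point or a joint stands for the part that bears it (a point fixed in the world has none). Each returns a list of dicts, best first, with "confidence" (0 to 1); they miss things now and then, are a little off and sometimes report something else, mostly with a low value. They report only what shows in the picture. A call takes as long as a camera call. They do not tell look-alikes from the thing itself.
- env.trace(picture, query): "pixels" (420x560 bool, what is visible of it) and "extent" ([left, top, right, bottom] in pixels, round what is visible of it).
The state is a dict: "time_s": time; "q": joint angles; "qvel": joint speeds; "joint_efforts": joint torques, N m; "position": TCP position; "tool_rot": TCP orientation; "ft_force": force on the tool from outside, world axes, zero at the start; "wrist_torque": the same for the moment, N m; "grip_width": finger opening in m.
Only numpy, scipy, OpenCV 4.12 (cv2) and the standard library are available. Lean on these libraries where they do the work, as an engineer would, in place of code of your own. Each camera call takes 0.05 s, during which the arm holds its last target.

### The job

Slide the bench caliper's moving jaw shut until the bracket lying in it is nipped between both jaws, with contact on each side. Then carry the bracket to the squaring plate, stand it flat on its foot in the corner with the long edge of the foot along the long fence, press it firmly against both fences at once, and finish while still holding it pressed there with the fingers: do not let go. Leave the lens case, slide box and oil bottle where they are.

Things in the scene. Friction and masses are not known exactly. Their poses are not given: they have to be found in the camera images.
- bracket_mid (a point): centre of the loose aluminium bracket (about 0.2 kg, an upside-down T), 32.5 mm above its underside, z up. Foot 70 mm (x) by 50 mm (y), 12 mm thick; upright web along its middle, 70 mm (x) by 10 mm thick (y), top 65 mm above the underside. Half a turn makes no difference. Starts between the caliper's jaws, its y within 0.1 rad of the caliper's. Smooth metal, friction on metal about 0.3
- caliper: fixed bench caliper, dark steel bed 90 mm (x) by 240 mm (y), top 15 mm above the work surface; origin on the work surface, the bed reaching from y = -105 to +135 mm. Jaws close along its y axis. z is up
- fixed_jaw (a point): bottom middle of the face, looking to +y, of the caliper's fixed jaw, a steel bar 70 mm (x) by 16 mm (y), 10 mm high on the bed; this face meets the bracket, at y = -75 mm in the caliper's frame
- moving_jaw (a point): bottom middle of the face, looking to -y, of the moving jaw, the steel bar on the front of the caliper's slide, 70 mm (x) by 12 mm (y), 10 mm high on the bed. This face lies at caliper y = +20 mm minus the joint value, and at -25 mm when the 50 mm foot is nipped
- slide (a joint): travel of the caliper's slide, 0 to 0.06 m, 0 = wide open, growing as the moving jaw goes towards the fixed jaw (along the caliper's -y); the foot is nipped at about 0.045. It starts between 0 and 0.015. It moves against about 2.5 N of friction and stays where it is left
- slide_post (a point): middle of the free part of the upright round steel post on the slide, for pushing or pinching it: 16 mm in diameter, its top 23 mm above this point; the slide's top, from which it rises, is 24 mm below this point. It stands 85 mm behind (+y of) the moving jaw's face, 52 mm above the work surface
- plate: fixed grey squaring plate 180 mm (x) by 150 mm (y), 12 mm thick; origin at the centre of its underside on the work surface, z up. It carries the two fences
- corner (a point): the corner, on the plate's top face, where the inner faces of both fences would meet (at x = +70, y = +55 mm in the plate's frame); axes as the plate's. The free area lies to its -x and -y, so the bracket's middle, fully home, is at x = -35, y = -25, z = +32.5 mm from here. The fences stop a few mm short of this point, leaving an open relief
- long_fence: steel bar 130 mm (plate x) by 15 mm (y), 12 mm high on the plate (rigid); origin at the centre of its underside; its inner face is its -y side
- short_fence: steel bar 15 mm (plate x) by 90 mm (y), 12 mm high on the plate (rigid); origin at the centre of its underside; its inner face is its -x side
- lens_case_mid (a point): middle of a grey round lens case, 42 mm in diameter, 62 mm tall, upright; leave alone
- slide_box_mid (a point): middle of a blue and white slide box 52 by 87 mm, 34 mm tall; leave alone
- oil_bottle_mid (a point): middle of a small amber bottle, 32 mm in diameter, 60 mm tall, upright; leave alone
Not all that is in view belongs to the job. Leave any brown or pink look-alike of the part that bears bracket_mid alone.

How it is judged (in metres and radians):
On the way:
1. the bracket is nipped between both caliper jaws (over 2 N on each) (contact force between each of caliper_c1, slide_c0 and bracket above 2 N), for 0.2 s.
At the end, for the whole second after the job is handed in: For the last second: bracket flat on the plate (3 mm, 0.06 rad), long edge along the long fence (0.05 rad), within 4 mm of home in the corner, over 2 N on each fence, at rest, still held by the fingers (over 1 N) (contact force between bracket and long_fence above 2 N and contact force between bracket and short_fence above 2 N and contact force between the fingers and bracket above 1 N and z of bracket_mid in the frame of corner between 0.0295 and 0.0355 m and x of bracket_mid in the frame of corner between -0.039 and -0.031 m and y of bracket_mid in the frame of corner between -0.029 and -0.021 m and angle between bracket_mid's own z axis and vertical below 0.06 rad and angle between the x axis of bracket_mid and the x axis of corner, either way round below 0.05 rad and linear speed of bracket below 0.02 m/s); the arm keeps its last pose, push and grip.
It fails at once if the lens case is moved more than 15 mm (distance of lens_case_mid from where it was at the start of the episode above 0.015 m).
It fails at once if the slide box is moved more than 15 mm (distance of slide_box_mid from where it was at the start of the episode above 0.015 m).
It fails at once if the oil bottle is moved more than 15 mm (distance of oil_bottle_mid from where it was at the start of the episode above 0.015 m).
It also fails if it takes over 64 s, if anything falls off the work surface, if the arm or the gripper's body presses on something with over 40 N, if the wrist force passes 120 N, or if a joint passes its speed limit or range.

## Working session

There is one attempt and no reset: what is moved stays moved. The work goes in short steps, Python scripts to look and compute and a tool call to move; the robot and the scene stay as the last step left them, time stands still between calls to the robot, and variables do not carry over. Pictures are saved under pics/ and viewed, and the job is handed in when it is done.

Besides the shell and the picture viewer there is one more tool, called after "Call:" as name(argument=value, ...) on one line, values as JSON. servo_tool: Moves the arm, as the interface text tells. Its arguments: {"type":"object","properties":{"commands":{"type":"array","items":{"type":"object","properties":{"linear":{"type":"array","items":{"type":"number"}},"angular":{"type":"array","items":{"type":"number"}},"gripper":{"type":"number"}}}},"force":{"type":"number"}},"required":["commands"]}

```bash
ls; mkdir -p pics
python3 - <<'E'
from rig import env
import cv2,numpy as np
print(env.tips_ahead)
s=env.observe();print({k:np.round(v,3).tolist() for k,v in s.items()})
for n in ["side","top","wrist"]:
    p=env.get_image(n);cv2.imwrite(f"pics/{n}0.png",p["frame"])
    print(n,p["fx"],p["cx"],p["cy"],[k for k in p])
    if n!="wrist":print(np.round(p["cam_to_world"],3).tolist())
    else:print(np.round(p["T_tool_cam"],4).tolist())
E
```

```text
pics
0.011
{'time_s': 0.0, 'q': [51.606, 21.839, 74.388, -0.003, 83.857, -12.335], 'qvel': [0.009, 0.01, -0.001, -0.055, -0.111, -0.09], 'joint_efforts': [0.002, -44.844, -23.129, -0.0, 0.005, 0.0], 'position': [0.241, 0.494, 0.242], 'tool_rot': [[-0.898, 0.439, -0.001], [0.439, 0.898, -0.001], [0.0, -0.001, -1.0]], 'ft_force': [0.42, 0.104, 0.466], 'wrist_torque': [-0.005, 0.026, 0.034], 'grip_width': 0.085}
side 384.063932916546 275.6279825198652 211.99944822922615 ['frame', 'fx', 'fy', 'cx', 'cy', 'cam_to_world', 'shot']
[[-0.855, 0.352, -0.381, 0.302], [-0.518, -0.606, 0.604, 0.472], [-0.018, 0.714, 0.7, 0.621], [0.0, 0.0, 0.0, 1.0]]
top 437.5167893818383 278.7684728328481 214.69879926203188 ['frame', 'fx', 'fy', 'cx', 'cy', 'cam_to_world', 'shot']
[[-0.017, 0.986, -0.167, 0.43], [-1.0, -0.015, 0.017, 0.008], [0.014, 0.168, 0.986, 0.992], [0.0, 0.0, 0.0, 1.0]]
wrist 369.0716630578799 284.7248100377458 209.48673513000355 ['frame', 'fx', 'fy', 'cx', 'cy', 'T_tool_cam', 'shot']
[[-0.0004, 0.9641, 0.2654, 0.068], [1.0, 0.0003, 0.0006, -0.0014], [0.0006, 0.2654, -0.9641, -0.1325], [0.0, 0.0, 0.0, 1.0]]
```

View pics/top0.png

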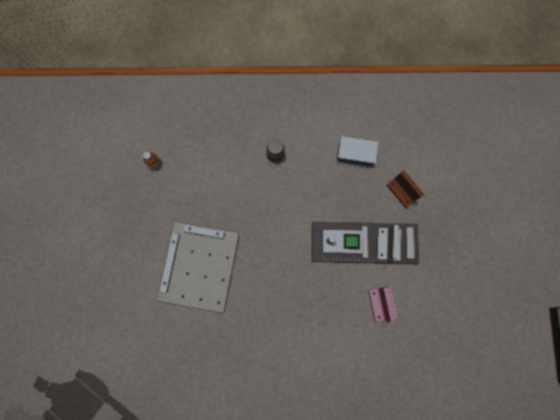

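View pics/side0.png

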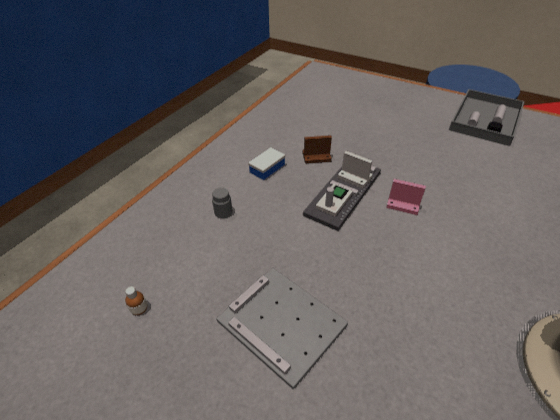

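View pics/wrist0.png

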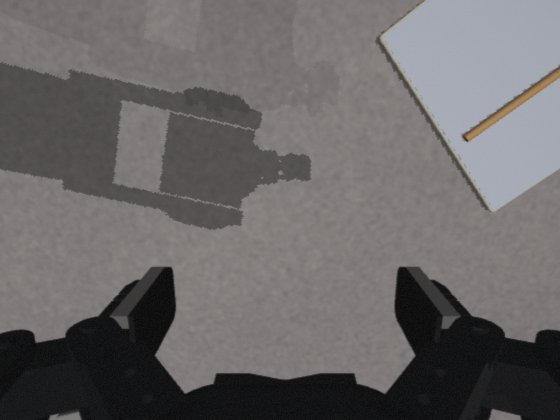

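Candidates for the bracket: silver part in the caliper (side 353,170; top ~390,243), brown look-alike (side 317,150; top 405,189), pink look-alike (side 405,196; top 384,304). I choose the silver one, lying in the caliper, and check it with a crop.

```bash
cat > h.py <<'E'
import numpy as np,cv2
def ray(p,u,v,T=None):
    T=np.array(p["cam_to_world"] if T is None else T)
    d=np.array([(u-p["cx"])/p["fx"],-(v-p["cy"])/p["fy"],-1.0])
    return T[:3,3],T[:3,:3]@d
def back(p,u,v,z,T=None):
    o,d=ray(p,u,v,T); return o+d*(z-o[2])/d[2]
def proj(p,X,T=None):
    T=np.array(p["cam_to_world"] if T is None else T)
    c=(np.asarray(X)-T[:3,3])@T[:3,:3]
    return np.stack([p["cx"]-p["fx"]*c[...,0]/c[...,2],p["cy"]+p["fy"]*c[...,1]/c[...,2]],-1)
def wristT(s,p):
    T=np.eye(4);T[:3,:3]=s["tool_rot"];T[:3,3]=s["position"];return T@np.array(p["T_tool_cam"])
E
python3 - <<'E'
import cv2
a=cv2.imread("pics/top0.png");cv2.imwrite("pics/t_cal.png",cv2.resize(a[210:280,300:430],None,fx=6,fy=6,interpolation=cv2.INTER_CUBIC))
cv2.imwrite("pics/t_pl.png",cv2.resize(a[215:320,150:250],None,fx=5.5,fy=5.5,interpolation=cv2.INTER_CUBIC))
a=cv2.imread("pics/side0.png");cv2.imwrite("pics/s_cal.png",cv2.resize(a[140:235,295:435],None,fx=5.7,fy=5.7,interpolation=cv2.INTER_CUBIC))
E
```

```text
(no output)
```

View pics/t_cal.png

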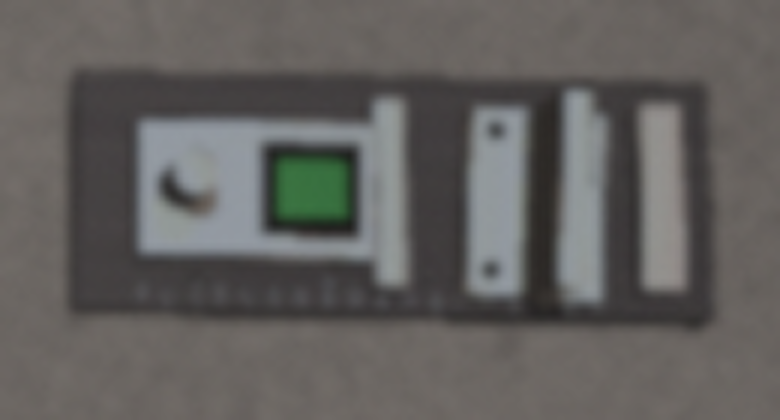

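View pics/s_cal.png

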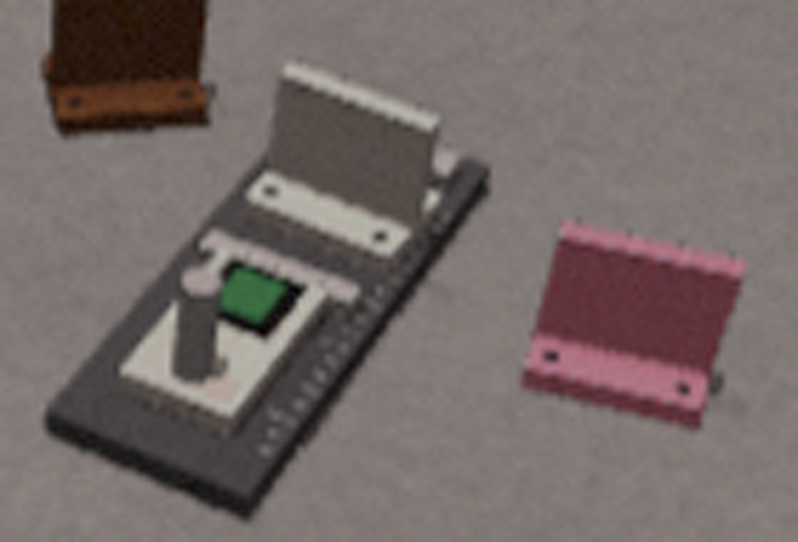

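View pics/t_pl.png

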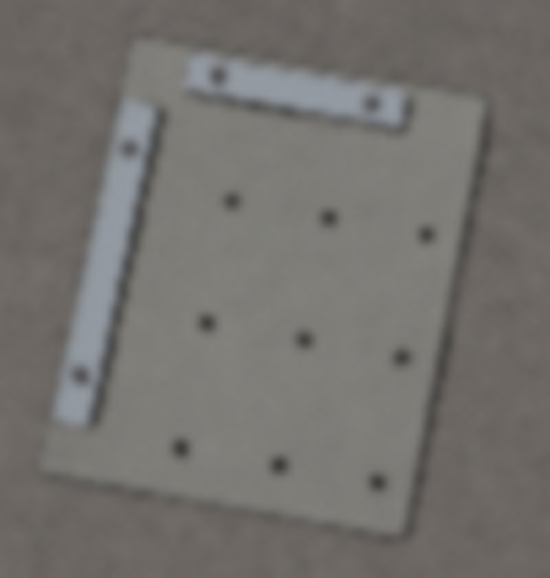

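Run:
```python
from rig import env
from h import *
import json
p=env.get_image("top")
def b(c,x0,y0,f,z): return back(p,x0+(c[0]+.5)/f-.5,y0+(c[1]+.5)/f-.5,z)
def fit(M,W):
    M=np.array(M,float);W=np.array(W)[:,:2];a=M-M.mean(0);w=W-W.mean(0)
    th=np.arctan2((a[:,0]*w[:,1]-a[:,1]*w[:,0]).sum(),(a*w).sum())
    R=np.array([[np.cos(th),-np.sin(th)],[np.sin(th),np.cos(th)]]);t=W.mean(0)-R@M.mean(0)
    return np.degrees(th),t,np.linalg.norm(W-M@R.T-t,axis=1)
W=[b(c,300,210,6,.015) for c in [(75,73),(70,312),(710,322),(708,85)]]
print("cal",fit([(.045,.135),(-.045,.135),(-.045,-.105),(.045,-.105)],W))
W=[b(c,150,215,5.5,.012) for c in [(135,40),(488,97),(405,537),(42,470)]]
print("plate",fit([(.09,.075),(.09,-.075),(-.09,-.075),(-.09,.075)],W))
# web top z=.08
for c in [(562,90),(592,90),(605,300),(570,300)]: print(b(c,300,210,6,.08)[:2])
print("post top",b((200,160),300,210,6,.075)[:2])
for n in ["bracket_mid","slide_post","caliper","plate","lens_case_mid","slide_box_mid","oil_bottle_mid"]:
    print(n,[(np.round(d["extent"]),round(d["confidence"],2)) for d in env.trace(p,n)][:3])
```

```text
cal (np.float64(-2.053425895651474), array([ 0.52889813, -0.2154628 ]), array([0.00126553, 0.00027517, 0.00184377, 0.00065584]))
plate (np.float64(-10.718162018576644), array([0.48306724, 0.172434  ]), array([0.00263485, 0.00155685, 0.00158639, 0.00238228]))
[ 0.55969164 -0.24883794]
[ 0.55953191 -0.25944996]
[ 0.48573896 -0.25933267]
[ 0.48593663 -0.2471177 ]
post top [ 0.53745125 -0.12082307]
bracket_mid [(array([374., 226., 400., 260.]), 0.92), (array([366., 286., 398., 322.]), 0.67)]
slide_post [(array([321., 227., 372., 254.]), 0.79), (array([160., 226., 235., 313.]), 0.47)]
caliper [(array([310., 219., 418., 264.]), 0.59)]
plate [(array([156., 221., 234., 316.]), 0.96)]
lens_case_mid [(array([267., 140., 288., 164.]), 0.69)]
slide_box_mid [(array([335., 136., 378., 166.]), 0.97)]
oil_bottle_mid [(array([146., 150., 161., 169.]), 0.61)]
```

```bash
cat >> h.py <<'E'
from scipy.spatial.transform import Rotation as Ro
def plan(s,pos,yawx):
    """pose delta in tool axes; yawx = world yaw (deg) of tool x, pointing down"""
    R=np.array(s["tool_rot"]);d=R.T@(np.array(pos)-s["position"])*1000
    y=np.radians(yawx);x=np.array([np.cos(y),np.sin(y),0]);z=np.array([0,0,-1.]);G=np.stack([x,np.cross(z,x),z],1)
    a=np.degrees(Ro.from_matrix(R.T@G).as_rotvec())
    print("linear",np.round(d,1).tolist(),"angular",np.round(a,2).tolist())
E
python3 - <<'E'
from rig import env
from h import *
plan(env.observe(),[.455,.172,.22],169.3)
E
```

```text
linear [-333.2, -195.6, 22.3] angular [-0.0, 0.0, -15.36]
```

Call:
servo_tool(commands=[{"linear":[-333,-196,22],"angular":[0,0,-15.4],"gripper":1},{"linear":[-333,-196,22],"angular":[0,0,-15.4],"gripper":1},{"linear":[-333,-196,22],"angular":[0,0,-15.4],"gripper":1},{"linear":[-333,-196,22],"angular":[0,0,-15.4],"gripper":1},{"linear":[-333,-196,22],"angular":[0,0,-15.4],"gripper":1},{"linear":[-333,-196,22],"angular":[0,0,-15.4],"gripper":1},{"linear":[-333,-196,22],"angular":[0,0,-15.4],"gripper":1},{"linear":[-333,-196,22],"angular":[0,0,-15.4],"gripper":1},{"linear":[-333,-196,22],"angular":[0,0,-15.4],"gripper":1},{"linear":[-333,-196,22],"angular":[0,0,-15.4],"gripper":1},{"linear":[-333,-196,22],"angular":[0,0,-15.4],"gripper":1}])

```text
time_s: 1.65
position: [0.4542, 0.1724, 0.2204]
tool_rot: [[-0.983, 0.184, -0.0], [0.184, 0.983, 0.0], [0.0, 0.0, -1.0]]
ft_force: [-0.1, 0.9, 0.7]
grip_width: 0.0855
```

Run:
```python
from rig import env
from h import *
import pickle
s=env.observe();p=env.get_image("wrist");pickle.dump((s,p),open("wpl.pkl","wb"));cv2.imwrite("pics/w_pl.png",p["frame"])
s["position"]=np.array(s["position"])
plan(s,[.50,-.2,.22],178)
print(s["position"])
```

```text
linear [-113.6, -357.6, 0.3] angular [0.01, -0.01, -8.61]
[0.45415145 0.17241512 0.22041981]
```

View pics/w_pl.png

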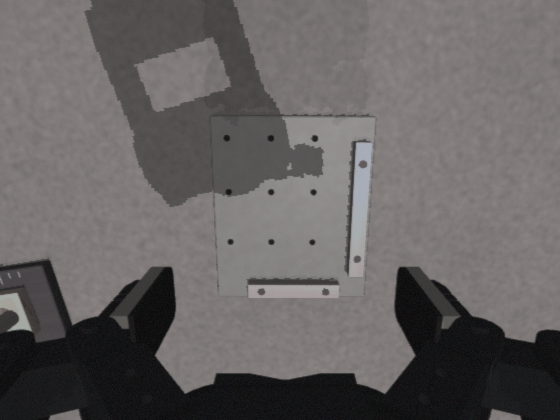

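Run:
```python
import cv2
a=cv2.imread("pics/w_pl.png")
cv2.imwrite("pics/w_pl1.png",cv2.resize(a[100:310,200:390],None,fx=2.8,fy=2.8,interpolation=cv2.INTER_CUBIC))
cv2.imwrite("pics/w_pl2.png",cv2.resize(a[230:305,310:390],None,fx=7,fy=7,interpolation=cv2.INTER_CUBIC))
```

```text
(no output)
```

View pics/w_pl1.png

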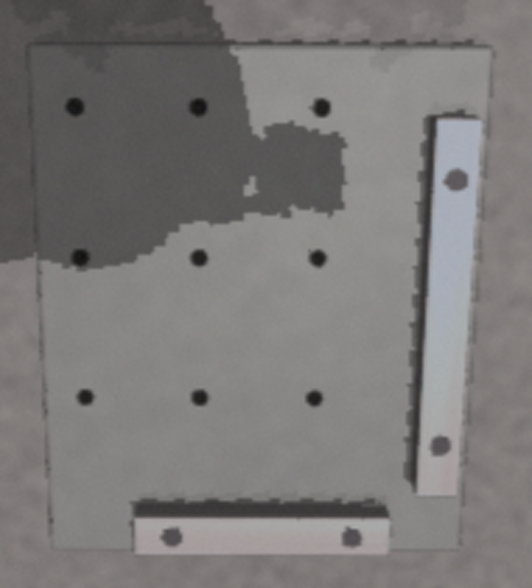

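View pics/w_pl2.png

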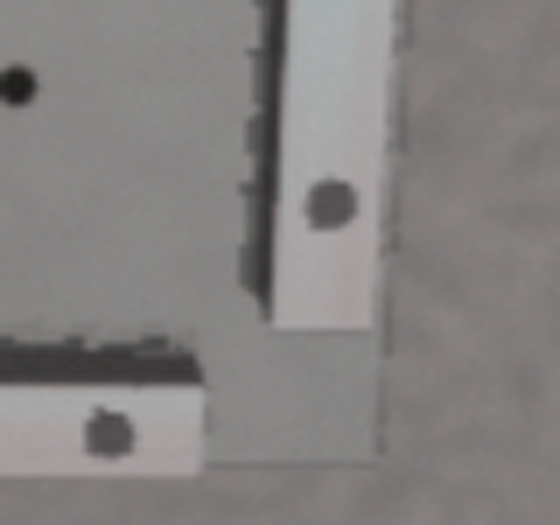

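Call:
servo_tool(commands=[{"linear":[-114,-358,0],"angular":[0,0,-8.6],"gripper":1},{"linear":[-114,-358,0],"angular":[0,0,-8.6],"gripper":1},{"linear":[-114,-358,0],"angular":[0,0,-8.6],"gripper":1},{"linear":[-114,-358,0],"angular":[0,0,-8.6],"gripper":1},{"linear":[-114,-358,0],"angular":[0,0,-8.6],"gripper":1},{"linear":[-114,-358,0],"angular":[0,0,-8.6],"gripper":1},{"linear":[-114,-358,0],"angular":[0,0,-8.6],"gripper":1},{"linear":[-114,-358,0],"angular":[0,0,-8.6],"gripper":1},{"linear":[-114,-358,0],"angular":[0,0,-8.6],"gripper":1},{"linear":[-114,-358,0],"angular":[0,0,-8.6],"gripper":1},{"linear":[-114,-358,0],"angular":[0,0,-8.6],"gripper":1}])

```text
time_s: 2.8
position: [0.5005, -0.1994, 0.2205]
tool_rot: [[-0.999, 0.034, -0.0], [0.034, 0.999, 0.0], [0.0, 0.0, -1.0]]
ft_force: [-0.3, -0.2, -0.3]
grip_width: 0.0854
```

```bash
cat >> h.py <<'E'
def fit(M,W):
    M=np.array(M,float);W=np.array(W)[:,:2];a=M-M.mean(0);w=W-W.mean(0)
    th=np.arctan2((a[:,0]*w[:,1]-a[:,1]*w[:,0]).sum(),(a*w).sum())
    R=np.array([[np.cos(th),-np.sin(th)],[np.sin(th),np.cos(th)]]);t=W.mean(0)-R@M.mean(0)
    return np.degrees(th),t,np.linalg.norm(W-M@R.T-t,axis=1)
E
python3 - <<'E'
from rig import env
from h import *
import pickle
s,p=pickle.load(open("wpl.pkl","rb"));T=wristT(s,p)
b=lambda c,z:back(p,200+(c[0]+.5)/2.8-.5,100+(c[1]+.5)/2.8-.5,z,T)
W=[b(c,.012) for c in [(28,45),(491,47),(460,549),(50,549)]]
M=[(-.09,-.075),(-.09,.075),(.09,.075),(.09,-.075)]
print(fit(M,W))
L=[b(c,.024)[:2] for c in [(438,120),(417,493)]];S=[b(c,.024)[:2] for c in [(134,517),(389,518)]]
for q in (L,S):
    d=q[1]-q[0];print(q,np.degrees(np.arctan2(d[1],d[0])),np.linalg.norm(d))
A=np.stack([L[1]-L[0],-(S[1]-S[0])],1);k=np.linalg.solve(A,S[0]-L[0]);c=L[0]+k[0]*(L[1]-L[0]);print("corner",c)
th,t,_=fit(M,W);th=np.radians(th);R=np.array([[np.cos(th),-np.sin(th)],[np.sin(th),np.cos(th)]]);print("corner via plate",t+R@[.07,.055])
s=env.observe();p=env.get_image("wrist");pickle.dump((s,p),open("wcal.pkl","wb"));cv2.imwrite("pics/w_cal.png",p["frame"])
E
```

```text
(np.float64(-10.810374832302129), array([0.48247816, 0.17243452]), array([0.00125844, 0.00126464, 0.00107677, 0.00059161]))
[array([0.42716607, 0.24013731]), array([0.55277654, 0.21581139])] -10.96031535630898 0.12794428761864388
[array([0.54360463, 0.11729939]), array([0.56042504, 0.20485903])] 79.12582586412702 0.08916062773260092
corner [0.5621792  0.21399045]
corner via plate [0.56155165 0.21332931]
```

View pics/w_cal.png

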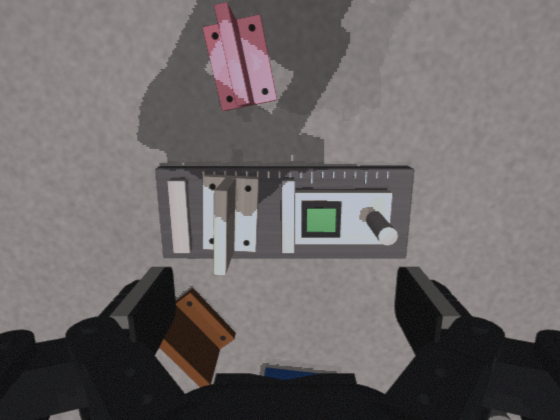

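Run:
```python
import cv2
a=cv2.imread("pics/w_cal.png")
cv2.imwrite("pics/w_cal1.png",cv2.resize(a[155:285,150:420],None,fx=2.9,fy=2.9,interpolation=cv2.INTER_CUBIC))
```

```text
(no output)
```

View pics/w_cal1.png

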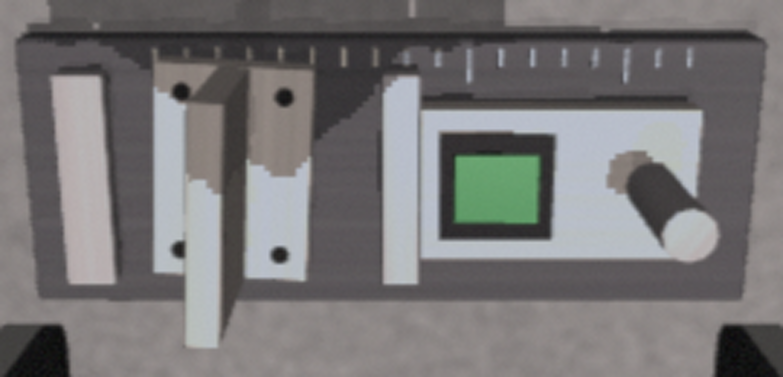

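Run:
```python
from rig import env
from h import *
import pickle
s,p=pickle.load(open("wcal.pkl","rb"));T=wristT(s,p)
b=lambda c,z:back(p,150+(c[0]+.5)/2.9-.5,155+(c[1]+.5)/2.9-.5,z,T)
W=[b(c,.015) for c in [(18,40),(763,42),(743,299),(40,297)]]
M=[(-.045,-.105),(-.045,.135),(.045,.135),(.045,-.105)]
th,t,r=fit(M,W);print(th,t,r);h=np.radians(th);R=np.array([[np.cos(h),-np.sin(h)],[np.sin(h),np.cos(h)]])
for n,c,z in [("post",(690,236),.075),("mj",(384,78),.025),("mj",(384,284),.025),("fj",(102,76),.025),("fj",(116,283),.025),("web",(186,347),.08),("web",(219,347),.08),("web",(188,102),.08),("web",(224,103),.08)]:
    w=b(c,z)[:2];print(n,w.round(4),"cal",(R.T@(w-t)).round(4))
```

```text
-2.0838416221174754 [ 0.52943422 -0.21666218] [0.0016719  0.00216777 0.0010211  0.00146792]
post [ 0.5332 -0.1196] cal [0.0002 0.0972]
mj [ 0.496  -0.2027] cal [-0.0339  0.0127]
mj [ 0.5647 -0.2052] cal [0.0348 0.0127]
fj [ 0.4923 -0.2904] cal [-0.0344 -0.075 ]
fj [ 0.5613 -0.2931] cal [ 0.0346 -0.0752]
web [ 0.5593 -0.2597] cal [ 0.0314 -0.0419]
web [ 0.5596 -0.2505] cal [ 0.0314 -0.0327]
web [ 0.4899 -0.2532] cal [-0.0382 -0.038 ]
web [ 0.4905 -0.2439] cal [-0.038  -0.0286]
```

Run:
```python
from rig import env
from h import *
plan(env.observe(),[.533,-.1195,.14],177.9)
plan(env.observe(),[.533,-.1195,.050],177.9)
```

```text
linear [-29.7, 81.0, 80.6] angular [0.01, 0.01, 0.17]
linear [-29.7, 81.0, 170.6] angular [0.01, 0.01, 0.17]
```

Call:
servo_tool(commands=[{"linear":[-30,81,80],"angular":[0,0,0.2],"gripper":1},{"linear":[-30,81,80],"angular":[0,0,0.2],"gripper":1},{"linear":[-30,81,80],"angular":[0,0,0.2],"gripper":1},{"linear":[-30,81,110],"angular":[0,0,0.2],"gripper":1},{"linear":[-30,81,140],"angular":[0,0,0.2],"gripper":1},{"linear":[-30,81,160],"angular":[0,0,0.2],"gripper":1},{"linear":[-30,81,170],"angular":[0,0,0.2],"gripper":1},{"linear":[-30,81,170],"angular":[0,0,0.2],"gripper":1},{"linear":[-30,81,170],"angular":[0,0,0.2],"gripper":1}], force=40)

```text
time_s: 3.75
position: [0.5339, -0.1214, 0.0514]
tool_rot: [[-0.999, 0.039, 0.002], [0.039, 0.999, -0.001], [-0.002, -0.001, -1.0]]
ft_force: [0.2, 0.8, -0.0]
grip_width: 0.0854
```

Call:
servo_tool(commands=[{"linear":[0,0,0],"angular":[0,0,0],"gripper":-1},{"linear":[0,0,0],"angular":[0,0,0],"gripper":-1},{"linear":[0,0,0],"angular":[0,0,0],"gripper":-1},{"linear":[0,0,0],"angular":[0,0,0],"gripper":-1},{"linear":[0,0,0],"angular":[0,0,0],"gripper":-1},{"linear":[0,0,0],"angular":[0,0,0],"gripper":-1},{"linear":[0,0,0],"angular":[0,0,0],"gripper":-1}])

```text
time_s: 4.45
position: [0.5334, -0.1212, 0.0506]
tool_rot: [[-0.999, 0.039, 0.0], [0.039, 0.999, 0.0], [-0.0, 0.0, -1.0]]
ft_force: [-0.2, 1.8, 5.1]
grip_width: 0.0149
```

Call:
servo_tool(commands=[{"linear":[0,-4,0],"gripper":-1,"angular":[0,0,0]},{"linear":[0,-8,0],"gripper":-1,"angular":[0,0,0]},{"linear":[0,-12,0],"gripper":-1,"angular":[0,0,0]},{"linear":[0,-16,0],"gripper":-1,"angular":[0,0,0]},{"linear":[0,-20,0],"gripper":-1,"angular":[0,0,0]},{"linear":[0,-24,0],"gripper":-1,"angular":[0,0,0]},{"linear":[0,-28,0],"gripper":-1,"angular":[0,0,0]},{"linear":[0,-32,0],"gripper":-1,"angular":[0,0,0]},{"linear":[0,-32,0],"gripper":-1,"angular":[0,0,0]}])

```text
time_s: 5.35
position: [0.5323, -0.154, 0.0506]
tool_rot: [[-0.999, 0.04, 0.001], [0.04, 0.999, -0.001], [-0.001, -0.001, -1.0]]
ft_force: [-0.3, -0.3, 4.9]
grip_width: 0.0149
```

Call:
servo_tool(commands=[{"linear":[0,-1,0],"gripper":-1,"angular":[0,0,0]},{"linear":[0,-2,0],"gripper":-1,"angular":[0,0,0]},{"linear":[0,-3,0],"gripper":-1,"angular":[0,0,0]},{"linear":[0,-4,0],"gripper":-1,"angular":[0,0,0]}])

```text
time_s: 5.75
position: [0.5321, -0.1559, 0.0506]
tool_rot: [[-0.999, 0.04, 0.001], [0.04, 0.999, 0.003], [-0.001, 0.003, -1.0]]
ft_force: [2.4, 14.2, 8.6]
grip_width: 0.0148
```

Call:
servo_tool(commands=[{"linear":[0,-1,0],"gripper":-1,"angular":[0,0,0]},{"linear":[0,-2,0],"gripper":-1,"angular":[0,0,0]}])

```text
time_s: 5.95
position: [0.5321, -0.156, 0.0506]
tool_rot: [[-0.999, 0.039, 0.001], [0.04, 0.999, 0.006], [-0.0, 0.006, -1.0]]
ft_force: [5.6, 24.8, 11.0]
grip_width: 0.0145
```

Call:
servo_tool(commands=[{"linear":[0,-1,0],"gripper":-1,"angular":[0,0,0]},{"linear":[0,-1,0],"gripper":-1,"angular":[0,0,0]},{"linear":[0,-1,0],"gripper":-1,"angular":[0,0,0]},{"linear":[0,-1,0],"gripper":-1,"angular":[0,0,0]}])

```text
time_s: 6.35
position: [0.5321, -0.156, 0.0506]
tool_rot: [[-0.999, 0.039, 0.0], [0.039, 0.999, 0.007], [-0.0, 0.007, -1.0]]
ft_force: [5.2, 25.7, 11.0]
grip_width: 0.0149
```

Run:
```python
from rig import env
from h import *
for n,b in [("side",(130,240,290,430)),("top",(205,285,295,435))]:
    p=env.get_image(n);a=p["frame"][b[0]:b[1],b[2]:b[3]];cv2.imwrite(f"pics/nip_{n}.png",cv2.resize(a,None,fx=5,fy=5,interpolation=cv2.INTER_CUBIC))
```

```text
(no output)
```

View pics/nip_side.png

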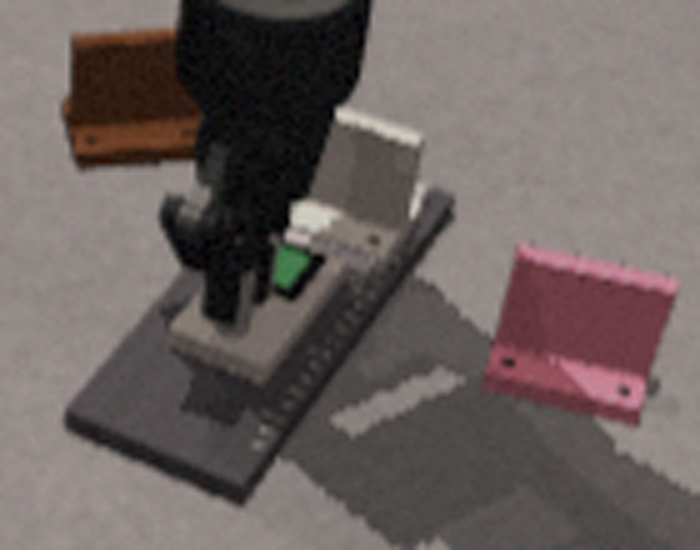

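View pics/nip_top.png

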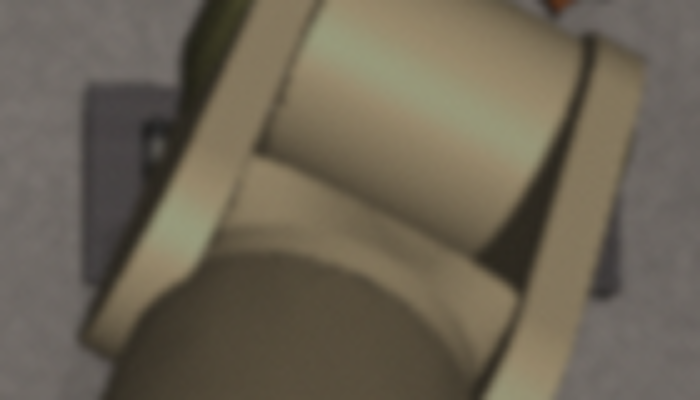

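Call:
servo_tool(commands=[{"linear":[0,4,0],"gripper":-1,"angular":[0,0,0]},{"linear":[0,8,0],"gripper":-1,"angular":[0,0,0]},{"linear":[0,12,0],"gripper":-1,"angular":[0,0,0]},{"linear":[0,15,0],"gripper":-1,"angular":[0,0,0]},{"linear":[0,15,0],"gripper":-1,"angular":[0,0,0]},{"linear":[0,15,0],"gripper":1,"angular":[0,0,0]},{"linear":[0,15,0],"gripper":1,"angular":[0,0,0]},{"linear":[0,15,0],"gripper":1,"angular":[0,0,0]},{"linear":[0,15,0],"gripper":1,"angular":[0,0,0]},{"linear":[0,15,0],"gripper":1,"angular":[0,0,0]},{"linear":[0,15,-40],"gripper":1,"angular":[0,0,0]},{"linear":[15,0,-80],"gripper":1,"angular":[0,0,0]},{"linear":[15,-40,-130],"gripper":1,"angular":[0,0,0]},{"linear":[15,-80,-150],"gripper":1,"angular":[0,0,0]},{"linear":[15,-80,-150],"gripper":1,"angular":[0,0,0]},{"linear":[15,-80,-150],"gripper":1,"angular":[0,0,0]},{"linear":[15,-80,-150],"gripper":1,"angular":[0,0,0]}])

```text
time_s: 8.15
position: [0.5133, -0.2385, 0.199]
tool_rot: [[-0.999, 0.039, -0.002], [0.039, 0.999, 0.002], [0.002, 0.002, -1.0]]
ft_force: [0.0, 0.1, 1.3]
grip_width: 0.0857
```

Run:
```python
from rig import env
from h import *
import pickle
s=env.observe();p=env.get_image("wrist");pickle.dump((s,p),open("wc2.pkl","wb"));cv2.imwrite("pics/w_c2.png",p["frame"]);print(s["time_s"])
```

```text
8.15
```

View pics/w_c2.png

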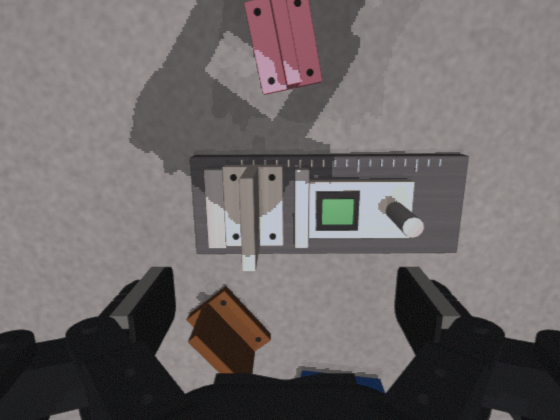

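Run:
```python
import cv2
a=cv2.imread("pics/w_c2.png")
cv2.imwrite("pics/w_c21.png",cv2.resize(a[150:280,190:310],None,fx=4.6,fy=4.6,interpolation=cv2.INTER_CUBIC))
```

```text
(no output)
```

View pics/w_c21.png

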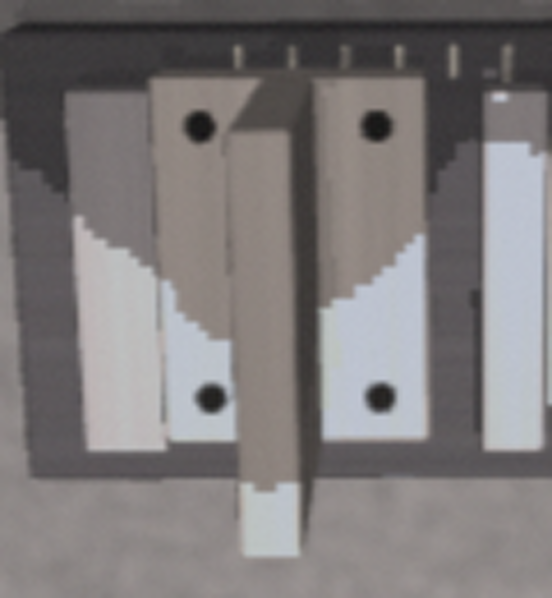

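Run:
```python
from rig import env
from h import *
import pickle
s,p=pickle.load(open("wc2.pkl","rb"));T=wristT(s,p)
b=lambda c,z:back(p,190+(c[0]+.5)/4.6-.5,150+(c[1]+.5)/4.6-.5,z,T)
print(fit([(-.035,-.005),(-.035,.005),(.035,.005),(.035,-.005)],[b(c,.08) for c in [(229,128),(291,128),(300,556),(242,556)]]))
print(fit([(-.035,-.025),(-.035,.025),(.035,.025),(.035,-.025)],[b(c,.027) for c in [(150,78),(423,75),(429,438),(168,438)]]))
t=[.524,-.265]
plan(env.observe(),t+[.14],177.9);plan(env.observe(),t+[.05],177.9)
```

```text
(np.float64(-2.385647353899908), array([ 0.52452459, -0.26652358]), array([0.00037844, 0.00037018, 0.00036539, 0.00035841]))
(np.float64(-1.7977972408375957), array([ 0.52456305, -0.26661254]), array([0.00051708, 0.00051771, 0.0001103 , 0.00055854]))
linear [-11.8, -26.5, 58.9] angular [0.11, -0.14, -0.1]
linear [-12.0, -26.7, 148.9] angular [0.11, -0.14, -0.1]
```

Call:
servo_tool(commands=[{"linear":[-12,-28,40],"gripper":1,"angular":[0,0,0]},{"linear":[-12,-28,70],"gripper":1,"angular":[0,0,0]},{"linear":[-12,-28,95],"gripper":1,"angular":[0,0,0]},{"linear":[-12,-28,120],"gripper":1,"angular":[0,0,0]},{"linear":[-12,-28,135],"gripper":1,"angular":[0,0,0]},{"linear":[-12,-28,144],"gripper":1,"angular":[0,0,0]},{"linear":[-12,-28,144],"gripper":1,"angular":[0,0,0]},{"linear":[-12,-28,144],"gripper":1,"angular":[0,0,0]},{"linear":[-12,-28,144],"gripper":-1,"angular":[0,0,0]},{"linear":[-12,-28,144],"gripper":-1,"angular":[0,0,0]},{"linear":[-12,-28,144],"gripper":-1,"angular":[0,0,0]},{"linear":[-12,-28,144],"gripper":-1,"angular":[0,0,0]},{"linear":[-12,-28,144],"gripper":-1,"angular":[0,0,0]},{"linear":[-12,-28,144],"gripper":-1,"angular":[0,0,0]},{"linear":[-12,-28,144],"gripper":-1,"angular":[0,0,0]}], force=80)

```text
time_s: 9.7
position: [0.5242, -0.2665, 0.0558]
tool_rot: [[-0.999, 0.039, -0.002], [0.039, 0.999, 0.003], [0.002, 0.003, -1.0]]
ft_force: [0.3, 6.0, 0.2]
grip_width: 0.0088
```

Run:
```python
from rig import env
from h import *
p=env.get_image("wrist");cv2.imwrite("pics/g1w.png",p["frame"])
p=env.get_image("side");cv2.imwrite("pics/g1s.png",cv2.resize(p["frame"][130:240,290:430],None,fx=5,fy=5,interpolation=cv2.INTER_CUBIC))
```

```text
(no output)
```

View pics/g1w.png

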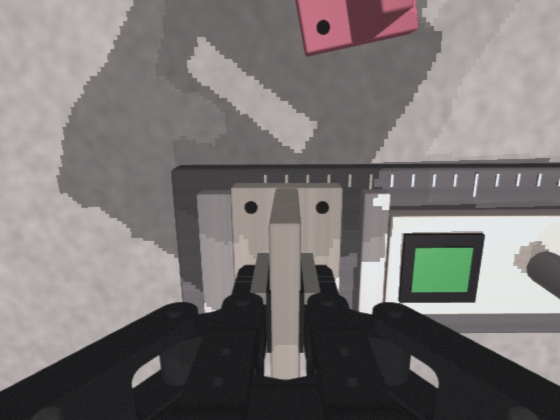

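View pics/g1s.png

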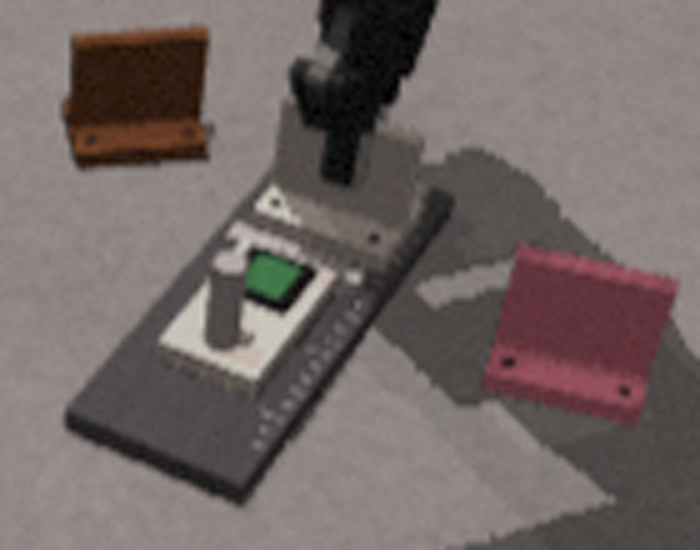

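Call:
servo_tool(commands=[{"linear":[0,0,0],"gripper":-0.4,"angular":[0,0,0]},{"linear":[0,0,0],"gripper":-0.4,"angular":[0,0,0]},{"linear":[0,0,4],"gripper":-0.4,"angular":[0,0,0]},{"linear":[0,1,9],"gripper":-0.4,"angular":[0,0,0]},{"linear":[0,1,9],"gripper":-0.4,"angular":[0,0,0]},{"linear":[0,1,9],"gripper":-0.4,"angular":[0,0,0]},{"linear":[0,1,9],"gripper":-1,"angular":[0,0,0]},{"linear":[0,1,9],"gripper":-1,"angular":[0,0,0]},{"linear":[0,1,9],"gripper":-1,"angular":[0,0,0]},{"linear":[0,1,9],"gripper":-1,"angular":[0,0,0]},{"linear":[0,1,9],"gripper":-1,"angular":[0,0,0]},{"linear":[0,1,9],"gripper":-1,"angular":[0,0,0]}])

```text
time_s: 11.0
position: [0.5244, -0.266, 0.0472]
tool_rot: [[-0.999, 0.039, -0.001], [0.039, 0.999, 0.002], [0.001, 0.002, -1.0]]
ft_force: [-0.1, 5.3, 1.3]
grip_width: 0.0094
```

Gripped; lift, with a small move away from the fixed jaw.

Call:
servo_tool(commands=[{"linear":[0,2,-3],"gripper":-1,"angular":[0,0,0]},{"linear":[0,3,-12],"gripper":-1,"angular":[0,0,0]},{"linear":[0,3,-30],"gripper":-1,"angular":[0,0,0]},{"linear":[0,3,-60],"gripper":-1,"angular":[0,0,0]},{"linear":[0,3,-90],"gripper":-1,"angular":[0,0,0]},{"linear":[0,3,-110],"gripper":-1,"angular":[0,0,0]},{"linear":[0,3,-110],"gripper":-1,"angular":[0,0,0]},{"linear":[0,3,-110],"gripper":-1,"angular":[0,0,0]}])

```text
time_s: 11.8
position: [0.5245, -0.264, 0.1571]
tool_rot: [[-0.999, 0.04, -0.0], [0.04, 0.999, -0.0], [0.0, -0.0, -1.0]]
ft_force: [0.0, -0.9, -2.2]
grip_width: 0.0088
```

Run:
```python
from rig import env
from h import *
p=env.get_image("side");cv2.imwrite("pics/l1s.png",cv2.resize(p["frame"][80:240,260:430],None,fx=4,fy=4,interpolation=cv2.INTER_CUBIC))
c=np.array([.562,.2137]);th=np.radians(-10.85);R=np.array([[np.cos(th),-np.sin(th)],[np.sin(th),np.cos(th)]])
home=c+R@[-.035,-.025];pre=c+R@[-.047,-.037];print(home,pre)
s=env.observe();print(s["position"],s["grip_width"],s["ft_force"])
plan(s,list(pre)+[.14],169.15)
```

```text
[0.52291972 0.19573526] [0.50887538 0.18620864]
[ 0.52425233 -0.26384665  0.15631187] 0.008954461240334036 [ 0.64461168 -0.0334306  -1.49289453]
linear [33.1, 449.1, 16.8] angular [0.04, -0.09, 8.58]
```

View pics/l1s.png

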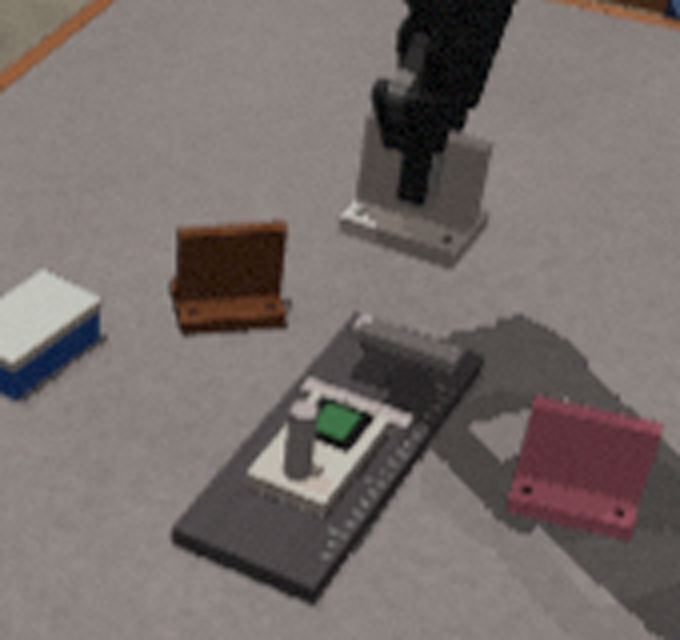

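Call:
servo_tool(commands=[{"linear":[33,449,0],"gripper":-1,"angular":[0,0,8.6]},{"linear":[33,449,0],"gripper":-1,"angular":[0,0,8.6]},{"linear":[33,449,0],"gripper":-1,"angular":[0,0,8.6]},{"linear":[33,449,0],"gripper":-1,"angular":[0,0,8.6]},{"linear":[33,449,0],"gripper":-1,"angular":[0,0,8.6]},{"linear":[33,449,0],"gripper":-1,"angular":[0,0,8.6]},{"linear":[33,449,0],"gripper":-1,"angular":[0,0,8.6]},{"linear":[33,449,0],"gripper":-1,"angular":[0,0,8.6]},{"linear":[33,449,0],"gripper":-1,"angular":[0,0,8.6]},{"linear":[33,449,0],"gripper":-1,"angular":[0,0,8.6]},{"linear":[33,449,0],"gripper":-1,"angular":[0,0,8.6]},{"linear":[33,449,30],"gripper":-1,"angular":[0,0,8.6]},{"linear":[33,449,60],"gripper":-1,"angular":[0,0,8.6]},{"linear":[33,449,60],"gripper":-1,"angular":[0,0,8.6]},{"linear":[33,449,60],"gripper":-1,"angular":[0,0,8.6]}])

```text
time_s: 13.35
position: [0.5097, 0.1848, 0.0974]
tool_rot: [[-0.982, 0.19, -0.001], [0.19, 0.982, -0.0], [0.001, -0.0, -1.0]]
ft_force: [0.3, 0.6, -0.8]
grip_width: 0.009
```

Run:
```python
from rig import env
from h import *
s=env.observe();print(s["position"],s["ft_force"]);pre=[.5089,.1862]
p=env.get_image("wrist");cv2.imwrite("pics/p1w.png",p["frame"])
p=env.get_image("side");cv2.imwrite("pics/p1s.png",cv2.resize(p["frame"][220:390,200:370],None,fx=3.5,fy=3.5,interpolation=cv2.INTER_CUBIC))
plan(s,pre+[.05],169.15)
```

```text
[0.5097181  0.18482486 0.09743004] [ 0.31736097  0.63937426 -0.8205777 ]
linear [1.0, 1.2, 47.4] angular [-0.03, -0.06, -0.1]
```

View pics/p1w.png

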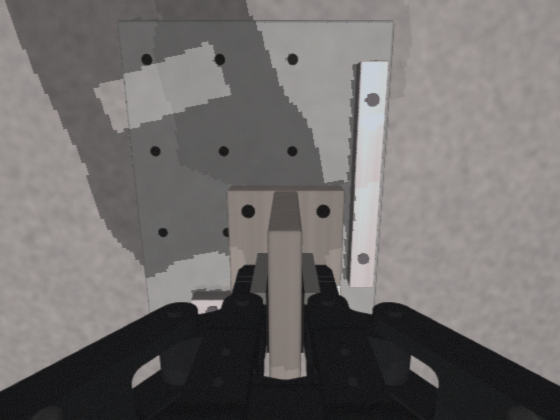

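View pics/p1s.png

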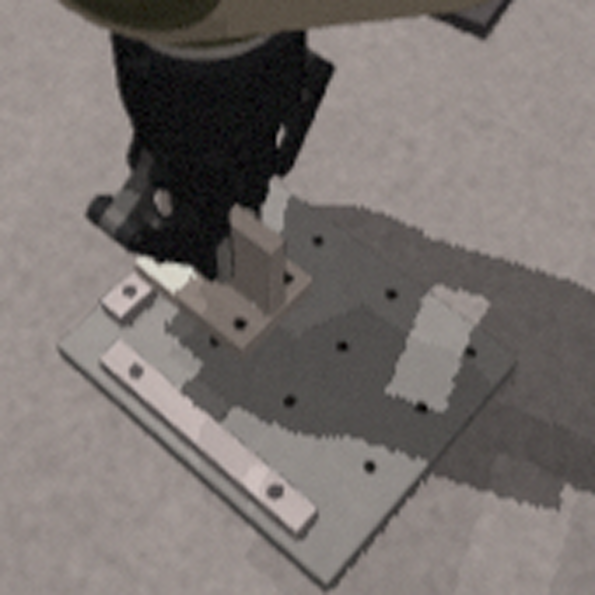

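Call:
servo_tool(commands=[{"linear":[1,0,20],"gripper":-1,"angular":[0,0,0]},{"linear":[1,0,38],"gripper":-1,"angular":[0,0,0]},{"linear":[1,0,48],"gripper":-1,"angular":[0,0,0]},{"linear":[1,0,50],"gripper":-1,"angular":[0,0,0]},{"linear":[1,0,51],"gripper":-1,"angular":[0,0,0]},{"linear":[1,0,51],"gripper":-1,"angular":[0,0,0]},{"linear":[1,0,51],"gripper":-1,"angular":[0,0,0]}], force=100)

```text
time_s: 14.15
position: [0.5089, 0.1861, 0.047]
tool_rot: [[-0.982, 0.188, 0.001], [0.188, 0.982, 0.0], [-0.001, 0.0, -1.0]]
ft_force: [-0.5, -0.6, -1.5]
grip_width: 0.0091
```

Call:
servo_tool(commands=[{"linear":[0,0,0.7],"gripper":-1,"angular":[0,0,0]},{"linear":[0,0,1.4],"gripper":-1,"angular":[0,0,0]},{"linear":[0,0,2],"gripper":-1,"angular":[0,0,0]},{"linear":[0,0,2],"gripper":-1,"angular":[0,0,0]}])

```text
time_s: 14.55
position: [0.5084, 0.1861, 0.0442]
tool_rot: [[-0.982, 0.188, -0.0], [0.188, 0.982, -0.0], [0.0, -0.0, -1.0]]
ft_force: [0.5, 1.2, -1.2]
grip_width: 0.0093
```

Call:
servo_tool(commands=[{"linear":[0,0,0.5],"gripper":-1,"angular":[0,0,0]},{"linear":[0,0,1],"gripper":-1,"angular":[0,0,0]},{"linear":[0,0,1],"gripper":-1,"angular":[0,0,0]}])

```text
time_s: 14.85
position: [0.5086, 0.1862, 0.0441]
tool_rot: [[-0.982, 0.188, 0.001], [0.188, 0.982, 0.0], [-0.001, 0.0, -1.0]]
ft_force: [-2.5, 0.7, 8.0]
grip_width: 0.009
```

Call:
servo_tool(commands=[{"linear":[0,0,0.5],"gripper":-1,"angular":[0,0,0]},{"linear":[0,0,1],"gripper":-1,"angular":[0,0,0]},{"linear":[0,0,1],"gripper":-1,"angular":[0,0,0]}])

```text
time_s: 15.15
position: [0.5087, 0.1862, 0.0441]
tool_rot: [[-0.982, 0.188, 0.002], [0.188, 0.982, 0.0], [-0.002, 0.0, -1.0]]
ft_force: [-4.5, 0.9, 17.5]
grip_width: 0.0084
```

Call:
servo_tool(commands=[{"linear":[0,1,-1.2],"gripper":-1,"angular":[0,0,0]},{"linear":[0,3,-1.2],"gripper":-1,"angular":[0,0,0]},{"linear":[0,5,-1.2],"gripper":-1,"angular":[0,0,0]},{"linear":[0,7,-1.2],"gripper":-1,"angular":[0,0,0]},{"linear":[0,8,-1.2],"gripper":-1,"angular":[0,0,0]},{"linear":[0,8,-1.2],"gripper":-1,"angular":[0,0,0]}])

```text
time_s: 15.75
position: [0.5105, 0.1939, 0.0441]
tool_rot: [[-0.982, 0.188, 0.001], [0.188, 0.982, -0.0], [-0.002, -0.0, -1.0]]
ft_force: [-0.6, -0.7, 7.8]
grip_width: 0.0088
```

Call:
servo_tool(commands=[{"linear":[0,1,0],"gripper":-1,"angular":[0,0,0]},{"linear":[0,2,0],"gripper":-1,"angular":[0,0,0]},{"linear":[0,3,0],"gripper":-1,"angular":[0,0,0]},{"linear":[0,3,0],"gripper":-1,"angular":[0,0,0]}])

```text
time_s: 16.15
position: [0.5111, 0.1968, 0.0441]
tool_rot: [[-0.982, 0.188, 0.001], [0.188, 0.982, -0.0], [-0.001, -0.0, -1.0]]
ft_force: [-0.1, -2.0, 7.0]
grip_width: 0.0089
```

Call:
servo_tool(commands=[{"linear":[0,1,0],"gripper":-1,"angular":[0,0,0]},{"linear":[0,2,0],"gripper":-1,"angular":[0,0,0]},{"linear":[0,2,0],"gripper":-1,"angular":[0,0,0]}])

```text
time_s: 16.45
position: [0.5114, 0.1987, 0.0441]
tool_rot: [[-0.982, 0.188, 0.001], [0.188, 0.982, -0.0], [-0.001, -0.0, -1.0]]
ft_force: [-1.4, -1.6, 7.2]
grip_width: 0.0089
```

Call:
servo_tool(commands=[{"linear":[-3,0,0],"gripper":-1,"angular":[0,0,0]},{"linear":[-6,0,0],"gripper":-1,"angular":[0,0,0]},{"linear":[-8,0,0],"gripper":-1,"angular":[0,0,0]},{"linear":[-9,0,0],"gripper":-1,"angular":[0,0,0]},{"linear":[-9,0,0],"gripper":-1,"angular":[0,0,0]}])

```text
time_s: 16.95
position: [0.5199, 0.1971, 0.0441]
tool_rot: [[-0.982, 0.188, 0.0], [0.188, 0.982, -0.0], [-0.0, -0.0, -1.0]]
ft_force: [-1.8, -0.5, 8.3]
grip_width: 0.0091
```

Call:
servo_tool(commands=[{"linear":[0,1,0],"gripper":-1,"angular":[0,0,0]},{"linear":[0,1.5,0],"gripper":-1,"angular":[0,0,0]},{"linear":[0,1.5,0],"gripper":-1,"angular":[0,0,0]}])

```text
time_s: 17.25
position: [0.5199, 0.1973, 0.0441]
tool_rot: [[-0.982, 0.188, -0.001], [0.188, 0.982, -0.003], [0.0, -0.003, -1.0]]
ft_force: [-3.1, -9.4, 9.1]
grip_width: 0.0088
```

Call:
servo_tool(commands=[{"linear":[-1,0,0],"gripper":-1,"angular":[0,0,0]},{"linear":[-2,0,0],"gripper":-1,"angular":[0,0,0]},{"linear":[-2,0,0],"gripper":-1,"angular":[0,0,0]}])

```text
time_s: 17.55
position: [0.5209, 0.197, 0.0441]
tool_rot: [[-0.982, 0.188, -0.003], [0.188, 0.982, -0.003], [0.002, -0.003, -1.0]]
ft_force: [-8.2, -7.6, 12.5]
grip_width: 0.0091
```

Call:
servo_tool(commands=[{"linear":[-1,0,0],"gripper":-1,"angular":[0,0,0]},{"linear":[-1.5,0,0],"gripper":-1,"angular":[0,0,0]},{"linear":[-1.5,0,0],"gripper":-1,"angular":[0,0,0]}])

```text
time_s: 17.85
position: [0.5223, 0.1968, 0.0441]
tool_rot: [[-0.982, 0.188, -0.003], [0.188, 0.982, -0.003], [0.002, -0.003, -1.0]]
ft_force: [-7.6, -8.7, 12.5]
grip_width: 0.0083
```

Call:
servo_tool(commands=[{"linear":[0,1,-0.5],"gripper":-1,"angular":[0,0,0]},{"linear":[0,1,-0.5],"gripper":-1,"angular":[0,0,0]}])

```text
time_s: 18.05
position: [0.5224, 0.1969, 0.0442]
tool_rot: [[-0.982, 0.188, -0.004], [0.188, 0.982, -0.004], [0.003, -0.005, -1.0]]
ft_force: [-6.9, -14.0, 10.0]
grip_width: 0.0088
```

Run:
```python
from rig import env
from h import *
import pickle
s=env.observe();f=s["ft_force"];print("plate fx,fy",f@np.array([.982,-.188,0]),f@np.array([.188,.982,0]),f,s["wrist_torque"])
p=env.get_image("wrist");cv2.imwrite("pics/e1w.png",p["frame"]);pickle.dump((s,p),open("we.pkl","wb"))
p=env.get_image("side");cv2.imwrite("pics/e1s.png",cv2.resize(p["frame"][220:390,200:370],None,fx=3.5,fy=3.5,interpolation=cv2.INTER_CUBIC))
```

```text
plate fx,fy -4.18895392493872 -15.025992064390012 [ -6.94074359 -13.97263979  10.01100104] [-2.40388121  1.14894048 -0.05371283]
```

View pics/e1w.png

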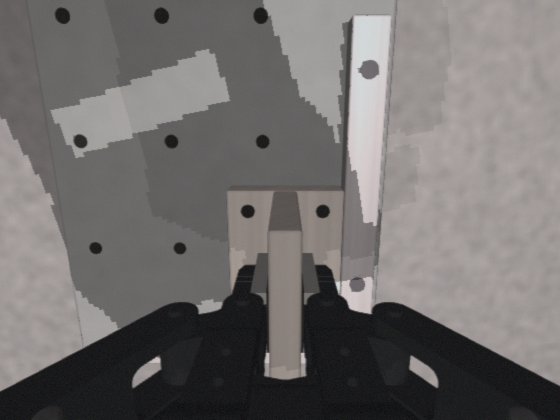

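View pics/e1s.png

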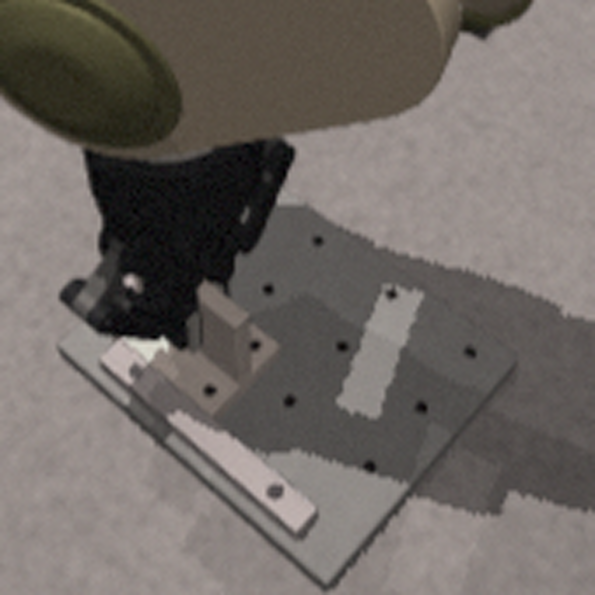

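Call:
servo_tool(commands=[{"linear":[-0.7,0,0],"gripper":-1,"angular":[0,0,0]},{"linear":[-1.4,0,0],"gripper":-1,"angular":[0,0,0]},{"linear":[-2,0,0],"gripper":-1,"angular":[0,0,0]},{"linear":[-2,0,0],"gripper":-1,"angular":[0,0,0]}])

```text
time_s: 18.55
position: [0.5231, 0.1967, 0.0442]
tool_rot: [[-0.982, 0.188, -0.007], [0.188, 0.982, -0.004], [0.006, -0.005, -1.0]]
ft_force: [-14.1, -13.6, 14.7]
grip_width: 0.0089
```

Call:
servo_tool(commands=[{"linear":[-0.5,0,0],"gripper":-1,"angular":[0,0,0]},{"linear":[-1,0,0],"gripper":-1,"angular":[0,0,0]},{"linear":[-1,0,0],"gripper":-1,"angular":[0,0,0]}])

```text
time_s: 18.85
position: [0.5231, 0.1967, 0.0442]
tool_rot: [[-0.982, 0.188, -0.009], [0.188, 0.982, -0.004], [0.008, -0.005, -1.0]]
ft_force: [-17.3, -11.9, 17.7]
grip_width: 0.0088
```

Call:
servo_tool(commands=[{"linear":[-0.7,0.5,-0.4],"gripper":-1,"angular":[0,0,0]},{"linear":[-1.5,0.8,-0.8],"gripper":-1,"angular":[0,0,0]},{"linear":[-1.5,0.8,-0.8],"gripper":-1,"angular":[0,0,0]},{"linear":[-1.5,0.8,-0.8],"gripper":-1,"angular":[0,0,0]}])

```text
time_s: 19.25
position: [0.5233, 0.1968, 0.0444]
tool_rot: [[-0.982, 0.188, -0.013], [0.188, 0.982, -0.005], [0.011, -0.007, -1.0]]
ft_force: [-21.1, -14.6, 16.4]
grip_width: 0.0094
```

Call:
servo_tool(commands=[{"linear":[-1,0,-0.5],"gripper":-1,"angular":[0,0,0]},{"linear":[-1,0,-0.5],"gripper":-1,"angular":[0,0,0]},{"linear":[-1,0,-0.5],"gripper":-1,"angular":[0,0,0]}])

```text
time_s: 19.55
position: [0.5235, 0.1968, 0.0446]
tool_rot: [[-0.982, 0.188, -0.015], [0.188, 0.982, -0.005], [0.014, -0.008, -1.0]]
ft_force: [-23.4, -14.1, 16.2]
grip_width: 0.0086
```

Run:
```python
from rig import env
from h import *
import pickle
s=env.observe();f=s["ft_force"];print("plate fx,fy",f@np.array([.982,-.188,0]),f@np.array([.188,.982,0]),f,s["wrist_torque"],s["position"],s["tool_rot"])
p=env.get_image("wrist");cv2.imwrite("pics/e2w.png",cv2.resize(p["frame"][140:340,200:420],None,fx=3,fy=3,interpolation=cv2.INTER_CUBIC));pickle.dump((s,p),open("we.pkl","wb"))
p=env.get_image("side");cv2.imwrite("pics/e2s.png",cv2.resize(p["frame"][250:370,210:330],None,fx=5,fy=5,interpolation=cv2.INTER_CUBIC))
```

```text
plate fx,fy -20.34977965701373 -18.19966730422109 [-23.41279412 -14.05097964  16.17931763] [-2.24588966  3.65986143 -0.12583097] [0.52345616 0.19676071 0.04456115] [[-0.98212775  0.18764034 -0.01470295]
 [ 0.18772952  0.9822084  -0.00492787]
 [ 0.01351669 -0.00759997 -0.99987976]]
```

View pics/e2w.png

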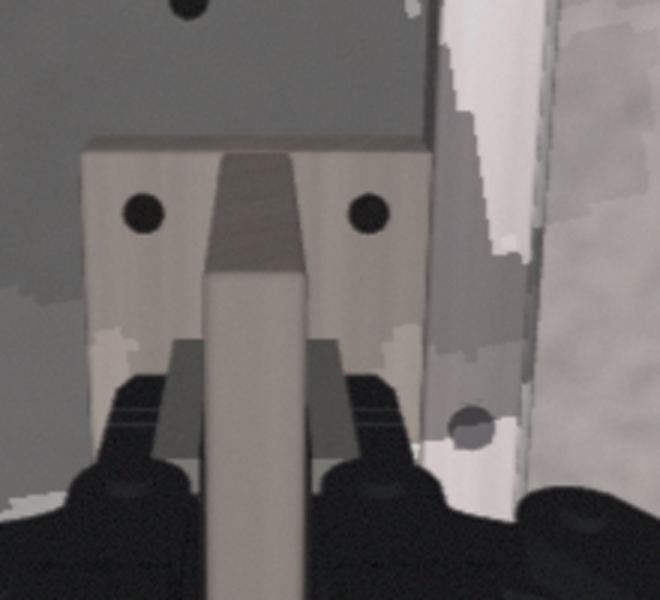

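View pics/e2s.png

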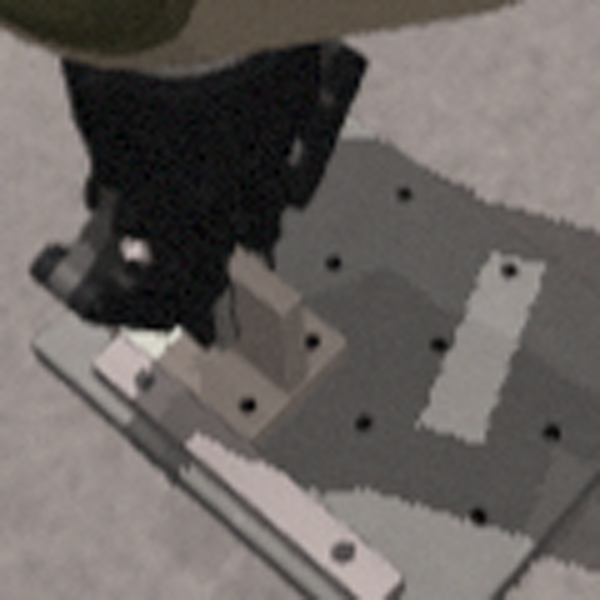

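Call:
servo_tool(commands=[{"linear":[0,0,0],"gripper":-1,"angular":[0,0,0]},{"linear":[0,0,0],"gripper":-1,"angular":[0,0,0]},{"linear":[0,0,0],"gripper":-1,"angular":[0,0,0]},{"linear":[0,0,0],"gripper":-1,"angular":[0,0,0]},{"linear":[0,0,0],"gripper":-1,"angular":[0,0,0]},{"linear":[0,0,0],"gripper":-1,"angular":[0,0,0]},{"linear":[0,0,0],"gripper":-1,"angular":[0,0,0]},{"linear":[0,0,0],"gripper":-1,"angular":[0,0,0]}])

```text
time_s: 20.45
position: [0.5234, 0.1968, 0.0446]
tool_rot: [[-0.982, 0.188, -0.015], [0.188, 0.982, -0.005], [0.014, -0.008, -1.0]]
ft_force: [-23.3, -12.8, 16.2]
grip_width: 0.0089
```

Steady pose and forces (about 20 N on the short fence side, 17 N on the long one); handing in.

Run:
```python
from rig import env
print(env.close_job())
```

```text
the job is handed in; nothing more can be done
None
```

I nipped the bracket in the caliper, carried it to the squaring plate, pressed it into the corner, and handed the job in still gripping it. The hand-in reports no verdict, so success is judged from my own checks. I used about 20.5 s of the 64 s.

- **Nip:** I pinched the slide post and pushed the jaw shut until it stopped with about 25 N of push, held for over 0.4 s. The wrist picture after the slide was backed off shows the foot flush against the fixed jaw. My estimate of the slide travel at the nip came out at 42–44 mm against the expected 45 mm, within camera error.
- **Corner:** in a 0.8 s hold before the hand-in the pose did not change, and the force stayed within about 1 N.
  - **Forces:** about 20 N towards the short fence, 17 N towards the long fence and 16 N down, with the grip set to 100 N. I have no direct reading per fence. Contact with the short fence is inferred: the bracket stopped moving, and the push was about twice the most that friction could explain.
  - **Position:** the tool ended about 1 mm from the corner home I estimated from the camera.
  - **Tilt:** about 0.016 rad; I left this uncorrected because it is well under the 0.06 rad limit.
  - **View:** the last pictures show the foot's long edge along the long fence. The gripper hid the short fence.
- **Leave-alone items:** I steered clear of the lens case, slide box, oil bottle and the brown and pink look-alikes. I did not measure their positions again at the end.

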